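# Find the fuller washer tin by lifting and load it in the sprung bench holder

## Task

Only one of the two closed tins on the black mat is still full: lift the red tin and then the green one, one at a time, clear of the mat, holding each still for a second to feel its weight. Set the heavier upright in the open front of the wooden holder, slide it back until the orange sprung buffer pushes back with about 10 N (never above 18 N), hold it so for a second, then let go gently so that it stays in the holder touching the buffer. Leave the lighter tin standing on the mat and keep it off the buffer; set tins down gently, keep them upright, and do not disturb the other things on the bench.

Things in the scene. Friction and masses are not known exactly. Their poses are not given: they have to be found in the camera images.
- tin_red: closed square tin with red lid and band, 60 x 60 x 80 mm tall, flat vertical sides. Origin: centre of its underside, z up; x and y square to its sides. With contents one of the two tins weighs 0.5 to 0.72 kg, the other 0.22 to 0.38 kg; which is which changes with the start and cannot be seen. The contents shift up to 2 mm inside.
- tin_green: closed square tin with green lid and green band, otherwise the same as the red one, 60 x 60 x 80 mm. Origin: centre of its underside, z up.
- mat: fixed black rubber mat, 170 (x) x 260 (y) x 4 mm, on which both tins stand at the start. Origin: centre of its underside, so its top is 4 mm up.
- holder: fixed wooden holder on the bench: a straight channel 250 mm long (its x), open above. Origin: centre of its underside; x points from the open front end (-125 mm) to the blue stop. Channel floor 8 mm above the origin, 66 mm wide between side rails 12 mm thick whose tops are at 22 mm. A tin put in with its centre at x = -80 mm stands at least 45 mm clear of the buffer.
- stop: blue block, 30 x 66 x 56 mm, on the channel floor at holder x = 108 mm (origin, under its centre). It carries, towards the front, a bolt with a sprung orange buffer plate 40 wide x 34 mm tall, 30 mm above the floor. Its free face lies between holder x = 0 and 40 mm: set anew each time, not measured. Spring travel 22 mm, ample for 10 N. Friction of the sliding tin adds a few N at the hand.
- tape: yellow tape measure, 62 x 34 x 60 mm, bystander between mat and holder; origin at the centre of its underside
- pencil: red carpenter's pencil lying along x, 170 x 12 x 8 mm, bystander between mat and holder; origin at the centre of its underside
- glue: white glue bottle, 60 mm diameter, 160 mm tall, bystander behind; origin at the centre of its underside
- hammer: hammer, bystander at the left; origin near its middle
- offcut: pine offcut, 190 x 45 x 30 mm, bystander at the right; origin at the centre of its underside

How it is judged:
By the outcome, as a careful person would: the job done as asked, in the order asked, and still so for the second after the job is handed in, with the robot touching nothing.
It also fails if it takes over 72 s, if anything falls off the work surface, if the arm or the gripper's body presses on something with over 40 N, if the wrist force passes 120 N, or if a joint passes its speed limit or range.

## Robot

A 7-joint arm with a two-finger parallel gripper is mounted at the origin on the work surface. World frame = base frame: x ahead of the robot, y to its left, z up, the work surface at z = 0. Lengths are in m, angles in rad, forces in N, time in s.
With the tool pointing down it reaches from about 0.425 to 0.95 m from the base axis. Payload 4.7 kg.
Tool frame: the origin (TCP) lies midway between the tips of the shut fingers; the grasp point (between the pads) lies 19 mm behind it (arm.grip_depth is the distance from the TCP to the grasp point, in m); x points along the fingers, y is the direction in which the jaws open and shut, and the axes are right-handed (so a half turn about x gives the same grasp; the last joint's range is limited). The gripper opens to 85 mm and grips with 20 to 120 N. Pads are 22 mm wide; open, the fingers measure 114 mm over their backs; the gripper's body (76 mm by 85 mm) begins 54 mm behind the grasp point. The pads swing forward as they close: fully open they stand 13 mm farther back than shut.
Start: joints at [-1.191, 0.469, -0.049, 1.532, 0.024, 1.141, -0.082], TCP at [0.268, 0.619, 0.231] pointing down, gripper open.
Joint ranges: [-2.59, 2.59], [-0.33, 1.99], [-1.39, 1.29], [0.1, 2.45], [-1.04, 4.18], [0.21, 1.99], [-2.66, 2.66]. Speed limits (rad/s): [2.57, 2.57, 3.14, 3.14, 3.14, 3.14, 3.14].

## Interface

Orientations are given as a 3x3 rotation matrix whose columns are the frame's x, y, z axes.
In Python, from plant import readout, snapshot, arm, finder gives the robot as it stands.
- The arm moves only by the tool apply_moves, never from a script. Its arguments are lists of equal length, an entry for each row: "slide": the shift along the tool's x, y, z in m, a list of three; "turn": the turn, a rotation vector about the tool's x, y, z in degrees, a list of three; "gripper": the finger opening in m, from 0 to 0.0854. In form: {"slide": [[x, y, z], ...], "turn": [[rx, ry, rz], ...], "gripper": [gripper, ...]}. A call has 1 to 20 rows; each row shifts and turns the commanded pose from where the row before left it, along the tool's axes as they then stand; what a row does not reach is not made up. A row lasts 1/8 s, in which the tool goes at most 62.5 mm and 10.7 degrees, less where a joint would pass 70% of its speed; a pose out of reach is approached as far as the arm can. A call is refused whole if a number of a shift passes 0.0625 or a number of a turn 10.7, either way. A call with a gripper value outside its range is refused whole. The fingers move at their own pace and stop on an object; the grip force is fixed at half the most. Time passes only in rows, so rows that do not move let the fingers close. It gives the time, the measured TCP pose, the force and the opening at its end, in the units of the state.
- readout.get_obs(): the state, without advancing time (a new reading comes with each control period).
- snapshot(name): name is "scene" or "top" or "wrist"; returns a dict with "pixels" (400x640x3 uint8, blue, green, red), "K" (3x3 intrinsics, pixels), "k1" (the pictures are not rectified: a ray, as slopes to the right and down, at radius r is drawn at 1 + k1 r^2 times it, then the intrinsics apply), "pose" (4x4, takes a point from camera to world coordinates). Camera axes: x right, y down, z forward; pixel columns grow to the right and rows downward; lengths in m; the calibration is good to about 2 mm. A picture is of the moment at which its call begins. There is no depth.
- arm.hand_in(): hands the job in, once; it reports no verdict.
Trained networks look in a picture, given as the dict that the camera call returned (one of the last four; its "shot" number tells which), for a name from the list of things; names that differ only in an ending like _2 or _b are one class to them, and where a whole thing is asked for, a point or a joint stands for the part that bears it (a point fixed in the world has none). Each returns a list of dicts, best first, with "confidence" (0 to 1); they miss things now and then, are a little off and sometimes report something else, mostly with a low value. They report only what shows in the picture. A call takes as long as a camera call.
- finder.silhouettes(picture, thing): "pixels" (400x640 bool, what is visible of it) and "location" ([column, row] in pixels, amid what is visible of it).
The state is a dict: "time_s": time; "joints": joint angles; "qvel": joint speeds; "joint_efforts": joint torques, N m; "tool_pos": TCP position; "orientation": TCP orientation; "contact_force": force on the tool from outside, world axes, zero at the start; "moment": the same for the moment, N m; "width": opening from 0.0 (shut) to 1.0 (fully open).
Only numpy, scipy, OpenCV 4.12 (cv2) and the standard library are available. Lean on these libraries where they do the work, as an engineer would, in place of code of your own. Each camera call takes 0.05 s, during which the arm holds its last target. There are 200 camera calls.

## Working session

There is one attempt and no reset: what is moved stays moved. The work goes in short steps, Python scripts to look and compute and a tool call to move; the robot and the scene stay as the last step left them, time stands still between calls to the robot, and variables do not carry over. Pictures are saved under pics/ and viewed, about 8 in all and at most 12, crops included, and the job is handed in when it is done.

Besides the shell and the picture viewer there is one more tool, called as name(argument=value, ...) on one line, values as JSON. apply_moves: Moves the arm, as the interface text tells. Its arguments: {"type":"object","properties":{"slide":{"type":"array","items":{"type":"array","items":{"type":"number"}}},"turn":{"type":"array","items":{"type":"array","items":{"type":"number"}}},"gripper":{"type":"array","items":{"type":"number"}}},"required":["slide","turn","gripper"]}

```bash
mkdir -p pics; ls; cat > h.py <<'E'
import numpy as np, cv2
from plant import readout, snapshot, arm, finder
def ray(p,uv):
    K=p["K"];x=np.array([(uv[0]-K[0,2])/K[0,0],(uv[1]-K[1,2])/K[1,1]]);u=x.copy()
    for _ in range(20): u=x/(1+p["k1"]*(u@u))
    T=np.array(p["pose"]);d=T[:3,:3]@np.r_[u,1];return T[:3,3],d/np.linalg.norm(d)
def onz(p,uv,z):
    o,d=ray(p,uv);return o+d*(z-o[2])/d[2]
def proj(p,X):
    T=np.array(p["pose"]);c=T[:3,:3].T@(np.array(X)-T[:3,3]);u=c[:2]/c[2];u=u*(1+p["k1"]*(u@u));K=p["K"]
    return np.array([K[0,0]*u[0]+K[0,2],K[1,1]*u[1]+K[1,2]])
def st():
    o=readout.get_obs();np.set_printoptions(precision=4,suppress=True)
    for k in("time_s","tool_pos","contact_force","width"):print(k,np.array(o[k]))
    print(np.array(o["orientation"]));return o
E
python3 - <<'E'
from h import *
st()
for n in("top","scene"):
    p=snapshot(n);cv2.imwrite(f"pics/{n}0.png",p["pixels"]);print(n,p["pose"],p["K"],p["k1"])
    for t in("tin_red","tin_green","holder","stop","mat","tape","pencil"):
        for r in finder.silhouettes(p,t)[:1]:
            ys,xs=np.nonzero(r["pixels"]);print(t,round(r["confidence"],2),r["location"],xs.min(),xs.max(),ys.min(),ys.max(), onz(p,r["location"],.04))
E
```

```text
pics
time_s 0.0
tool_pos [0.2681 0.6188 0.2302]
contact_force [-0.2372 -0.2885 -0.3849]
width 1.002450700770574
[[-0.0007  0.3975  0.9176]
 [-0.0018  0.9176 -0.3975]
 [-1.     -0.002   0.    ]]
top [[-0.0402 -0.9754  0.2166  0.3846]
 [-0.9992  0.0403 -0.0037  0.0121]
 [-0.0051 -0.2166 -0.9763  1.0414]
 [ 0.      0.      0.      1.    ]] [[370.4914   0.     316.3397]
 [  0.     370.4914 198.4647]
 [  0.       0.       1.    ]] -0.01391170353504902
tin_red 0.67 [274.1, 210.2] 261 287 199 227 [0.5786 0.1257 0.04  ]
tin_green 0.73 [219.1, 208.7] 204 235 194 223 [0.589  0.2774 0.04  ]
holder 0.7 [385.2, 235.1] 367 406 185 279 [ 0.4976 -0.174   0.04  ]
stop 0.75 [385.6, 195.1] 373 399 185 223 [ 0.6084 -0.184   0.04  ]
mat 0.86 [253.1, 205.6] 204 299 177 240 [0.5939 0.1835 0.04  ]
tape 0.6 [322.9, 260.1] 315 329 248 276 [ 0.4376 -0.0025  0.04  ]
pencil 0.72 [321.7, 207.7] 318 323 176 232 [ 0.5802 -0.0054  0.04  ]
scene [[-0.8915  0.3002 -0.3394  1.0761]
 [ 0.4528  0.6151 -0.6454  0.8639]
 [ 0.015  -0.7291 -0.6843  0.9643]
 [ 0.      0.      0.      1.    ]] [[413.4192   0.     319.2982]
 [  0.     413.4192 203.2136]
 [  0.       0.       1.    ]] -0.0025213156402567644
tin_red 0.86 [347.6, 226.9] 339 366 208 241 [0.5875 0.1254 0.04  ]
tin_green 0.98 [374.9, 259.5] 359 387 242 278 [0.5812 0.2716 0.04  ]
holder 0.95 [319.5, 170.0] 290 359 156 188 [ 0.5384 -0.1623  0.04  ]
stop 0.74 [300.4, 171.6] 290 320 162 183 [ 0.6037 -0.1838  0.04  ]
mat 0.93 [348.1, 262.4] 316 399 224 292 [0.6553 0.2467 0.04  ]
tape 0.7 [366.1, 190.1] 358 377 182 201 [0.4456 0.0037 0.04  ]
pencil 0.51 [320.9, 210.6] 302 346 203 220 [0.6287 0.0251 0.04  ]
```

```bash
python3 - <<'E'
import cv2
i=cv2.imread("pics/top0.png")[150:300,180:430];cv2.imwrite("pics/t1.png",cv2.resize(i,None,fx=3.2,fy=3.2,interpolation=2))
i=cv2.imread("pics/scene0.png")[130:320,250:500];cv2.imwrite("pics/s1.png",cv2.resize(i,None,fx=3,fy=3,interpolation=2))
E
```

```text
(no output)
```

View pics/t1.png

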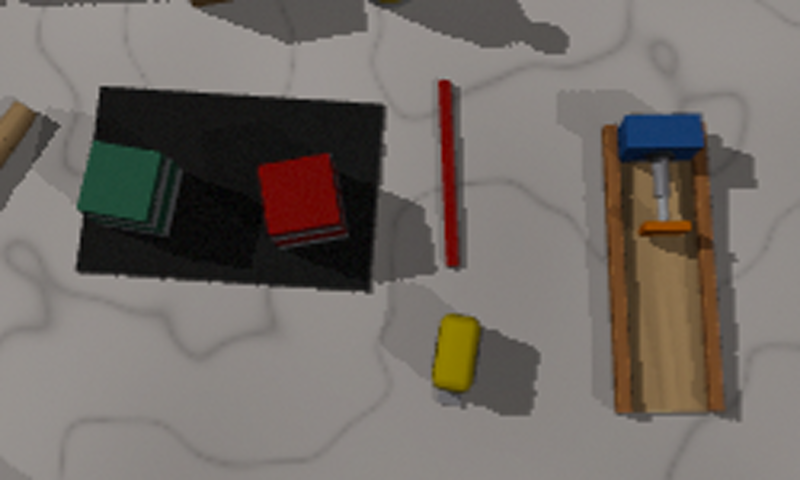

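View pics/s1.png

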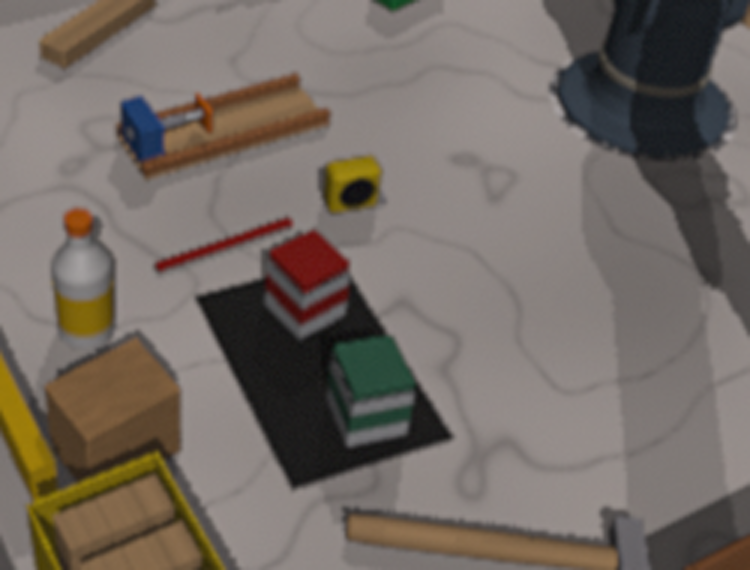

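The top crop shows the red lid at about crop (302,198), the green lid at (121,182), the orange buffer at (665,227), and the holder front end at the bottom, (617–722,411). The scene crop agrees. The holder is clear and the tape and pencil are between the mat and the holder.

```bash
python3 - <<'E'
from h import *
p=snapshot("top")
f=lambda c,z:np.array([onz(p,(180+u/3.2,150+v/3.2),z)[:2] for u,v in c])
for n,c,z in(("red",[(258,168),(330,155),(346,230),(272,243)],.084),("green",[(92,142),(163,152),(148,221),(80,210)],.084),("holder rails top: fL fR bL bR",[(617,411),(722,411),(602,126),(704,122)],.022),("buf",[(640,228),(691,228)],.055),("tape",[(457,352)],.06),("pencil",[(444,82),(454,268)],.008)):
    q=f(c,z);print(n,q.round(3).tolist(),q.mean(0).round(4))
    if len(q)==4:
        for a,b in((0,1),(1,2),(2,3),(3,0)): d=q[b]-q[a];print("  len %.3f ang %.1f"%(np.hypot(*d),np.degrees(np.arctan2(d[1],d[0]))))
s=snapshot("wrist");T=np.array(s["pose"]);o=readout.get_obs();R=np.array(o["orientation"]);print(R.T@(T[:3,3]-o["tool_pos"]),R.T@T[:3,:3],s["K"][0,0])
E
```

```text
red [[0.592, 0.156], [0.601, 0.096], [0.538, 0.085], [0.529, 0.145]] [0.565  0.1205]
  len 0.060 ang -81.9
  len 0.064 ang -169.5
  len 0.061 ang 97.7
  len 0.064 ang 9.8
green [[0.62, 0.294], [0.609, 0.235], [0.552, 0.247], [0.563, 0.303]] [0.5859 0.2695]
  len 0.060 ang -100.5
  len 0.059 ang 168.4
  len 0.057 ang 78.5
  len 0.058 ang -8.6
holder rails top: fL fR bL bR [[0.384, -0.135], [0.381, -0.223], [0.631, -0.139], [0.631, -0.23]] [ 0.5068 -0.1818]
  len 0.088 ang -92.4
  len 0.264 ang 18.4
  len 0.091 ang -90.1
  len 0.264 ang 158.9
buf [[0.534, -0.16], [0.532, -0.203]] [ 0.5328 -0.1816]
tape [[0.437, -0.002]] [ 0.4368 -0.002 ]
pencil [[0.681, -0.002], [0.512, -0.003]] [ 0.5968 -0.0024]
[-1.42823501e-01 -7.03737636e-05 -8.04833013e-02] [[ 1.11989845e-03 -3.11915320e-01  9.50109246e-01]
 [ 9.99999258e-01 -1.06861042e-04 -1.21378591e-03]
 [ 4.80128085e-04  9.50109900e-01  3.11914968e-01]] 293.8565044436108
```

apply_moves(slide=[[0,0,0],[0,0,0],[0,0,0],[0,0,0],[0.0025,-0.0448,0.018],[0.0025,-0.0448,0.018],[0.0025,-0.0448,0.018],[0.0025,-0.0448,0.018],[0.0025,-0.0448,0.018],[0.0025,-0.0448,0.018],[0.0025,-0.0448,0.018],[0.0025,-0.0448,0.018],[0.0025,-0.0448,0.018],[0.0025,-0.0448,0.018],[0.0025,-0.0448,0.018],[0.0025,-0.0448,0.018],[0,0,0],[0,0,0]], turn=[[-8.1,0,0],[-8.1,0,0],[-8.1,0,0],[-8.1,0,0],[0,0,0],[0,0,0],[0,0,0],[0,0,0],[0,0,0],[0,0,0],[0,0,0],[0,0,0],[0,0,0],[0,0,0],[0,0,0],[0,0,0],[0,0,0],[0,0,0]], gripper=[0.0854,0.0854,0.0854,0.0854,0.0854,0.0854,0.0854,0.0854,0.0854,0.0854,0.0854,0.0854,0.0854,0.0854,0.0854,0.0854,0.0854,0.0854])

```text
time_s: 3.15
tool_pos: [0.5653, 0.1227, 0.2013]
orientation: [[-0.0, -0.156, 0.988], [0.001, 0.988, 0.156], [-1.0, 0.001, -0.0]]
contact_force: [0.3, 0.7, -0.1]
width: 1.0
```

```bash
cat >> h.py <<'E'
def fit(p,r,x0,zt,h=.08,s=.03):
    """fit tin pose (x,y,yaw) with base z so its projected outline matches a silhouette"""
    from scipy.optimize import minimize
    m=r["pixels"].astype(bool)
    c=[(a*s,b*s) for a in(-1,1) for b in(-1,1)]
    def iou(v):
        R=np.array([[np.cos(v[2]),-np.sin(v[2])],[np.sin(v[2]),np.cos(v[2])]])
        P=np.array([proj(p,[*(v[:2]+R@k),z]) for k in c for z in(zt,zt+h)])
        im=np.zeros((400*1,640),np.uint8);cv2.fillConvexPoly(im,np.round(cv2.convexHull(P.astype(np.float32))*16).astype(np.int32),1,shift=4)
        im=im>0;return -(im&m).sum()/(im|m).sum()
    b=min((minimize(iou,np.array(x0)+[0,0,d],method="Nelder-Mead",options=dict(initial_simplex=np.array(x0)+[0,0,d]+np.array([[0,0,0],[.01,0,0],[0,.01,0],[0,0,.15]]))) for d in(-.1,0,.1)),key=lambda q:q.fun)
    return b.x,-b.fun
E
python3 - <<'E'
from h import *
st()
p=snapshot("wrist");cv2.imwrite("pics/w1.png",p["pixels"])
t=snapshot("top");sc=snapshot("scene")
for n,x0 in(("tin_red",[.565,.12,.16]),("tin_green",[.586,.27,-.18])):
    for q in(p,sc,t):
        for r in finder.silhouettes(q,n)[:1]:
            print(n,round(r["confidence"],2),r["location"],*fit(q,r,x0,.004))
E
```

```text
time_s 3.15
tool_pos [0.5653 0.1227 0.2013]
contact_force [ 0.3289  0.7182 -0.0569]
width 1.0004411452517534
[[-0.0003 -0.1563  0.9877]
 [ 0.0008  0.9877  0.1563]
 [-1.      0.0008 -0.0002]]
tin_red 0.82 [322.2, 194.3] [0.5703 0.1251 0.1554] 0.9615305913648455
tin_red 0.72 [351.8, 223.9] [0.5702 0.125  0.1081] 0.976629766297663
tin_red 0.58 [283.1, 210.0] [0.5754 0.084  0.4727] 0.11314984709480122
tin_green 0.61 [453.0, 227.4] [ 0.586   0.2721 -0.2886] 0.9527349973446628
tin_green 0.61 [371.4, 258.1] [ 0.5896  0.2742 -0.3909] 0.903954802259887
```

View pics/w1.png

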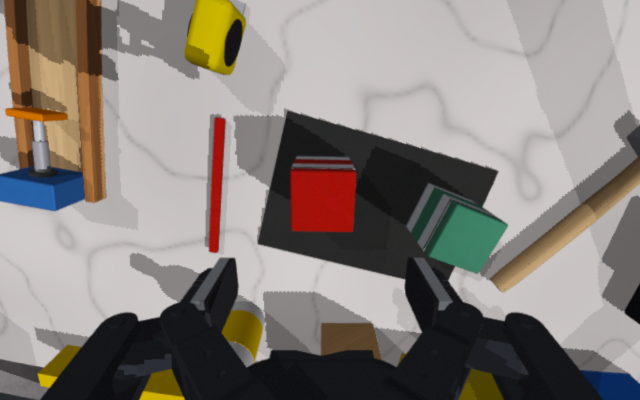

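The wrist view shows the red lid centred at about (323,200) between the fingers and square to them. The green tin is at (460,235). The pose fits from the wrist and scene views agree, so I'll descend and grip.

apply_moves(slide=[[0,0.0015,0.0053],[0.034,0,0],[0.034,0,0],[0.034,0,0],[0.034,0,0],[0.022,0,0],[0.01,0,0],[0,0,0],[0,0,0],[0,0,0],[0,0,0],[0,0,0],[0,0,0],[0,0,0]], turn=[[0,0,0],[0,0,0],[0,0,0],[0,0,0],[0,0,0],[0,0,0],[0,0,0],[0,0,0],[0,0,0],[0,0,0],[0,0,0],[0,0,0],[0,0,0],[0,0,0]], gripper=[0.0854,0.0854,0.0854,0.0854,0.0854,0.0854,0.0854,0.0854,0.055,0.055,0.055,0.05,0.05,0.05])

```text
time_s: 5.35
tool_pos: [0.5716, 0.1248, 0.0346]
orientation: [[0.003, -0.156, 0.988], [0.001, 0.988, 0.156], [-1.0, 0.0, 0.003]]
contact_force: [-0.4, -0.0, 6.8]
width: 0.696
```

apply_moves(slide=[[-0.004,0,0],[-0.008,0,0],[-0.012,0,0],[-0.012,0,0],[-0.012,0,0],[-0.008,0,0],[-0.004,0,0],[0,0,0],[0,0,0],[0,0,0],[0,0,0],[0,0,0],[0,0,0],[0,0,0],[0,0,0],[0,0,0],[0,0,0],[0,0,0],[0,0,0]], turn=[[0,0,0],[0,0,0],[0,0,0],[0,0,0],[0,0,0],[0,0,0],[0,0,0],[0,0,0],[0,0,0],[0,0,0],[0,0,0],[0,0,0],[0,0,0],[0,0,0],[0,0,0],[0,0,0],[0,0,0],[0,0,0],[0,0,0]], gripper=[0.05,0.05,0.05,0.05,0.05,0.05,0.05,0.05,0.05,0.05,0.05,0.05,0.05,0.05,0.05,0.05,0.05,0.05,0.05])

```text
time_s: 7.72
tool_pos: [0.5705, 0.1244, 0.0933]
orientation: [[-0.0, -0.156, 0.988], [0.0, 0.988, 0.156], [-1.0, 0.0, -0.0]]
contact_force: [-0.4, 0.2, -2.9]
width: 0.696
```

```bash
python3 - <<'E'
from h import *
st();print(readout.get_obs()["moment"])
s=snapshot("scene");cv2.imwrite("pics/l1.png",cv2.resize(s["pixels"][130:320,230:480],None,fx=2.4,fy=2.4))
for r in finder.silhouettes(s,"tin_red")[:1]: print(r["location"],fit(s,r,[.57,.125,.155],.06))
st()
E
```

```text
time_s 7.725
tool_pos [0.5705 0.1244 0.0933]
contact_force [-0.4228  0.2334 -2.9457]
width 0.6958095114174653
[[-0.     -0.1561  0.9877]
 [ 0.0001  0.9877  0.1561]
 [-1.      0.0001 -0.    ]]
[-0.0323 -0.0298  0.0014]
[350.2, 213.3] (array([0.5692, 0.124 , 0.0759]), np.float64(0.6844547563805105))
time_s 7.825
tool_pos [0.5705 0.1244 0.0933]
contact_force [ 0.0399 -0.3004 -3.5738]
width 0.6954526914519062
[[-0.0001 -0.1561  0.9877]
 [ 0.0001  0.9877  0.1561]
 [-1.      0.0001 -0.    ]]
```

apply_moves(slide=[[0.008,0,0],[0.014,0,0],[0.014,0,0],[0.01,0,0],[0.006,0,0],[0.003,0,0],[0.001,0,0],[0.001,0,0],[0.001,0,0],[0,0,0]], turn=[[0,0,0],[0,0,0],[0,0,0],[0,0,0],[0,0,0],[0,0,0],[0,0,0],[0,0,0],[0,0,0],[0,0,0]], gripper=[0.05,0.05,0.05,0.05,0.05,0.05,0.05,0.05,0.05,0.05])

```text
time_s: 9.07
tool_pos: [0.5706, 0.1244, 0.0354]
orientation: [[0.0, -0.156, 0.988], [0.0, 0.988, 0.156], [-1.0, 0.0, 0.0]]
contact_force: [-0.7, 0.4, -2.8]
width: 0.695
```

apply_moves(slide=[[0.0006,0,0],[0.0006,0,0],[0,0,0]], turn=[[0,0,0],[0,0,0],[0,0,0]], gripper=[0.05,0.05,0.05])

```text
time_s: 9.45
tool_pos: [0.5706, 0.1244, 0.0347]
orientation: [[0.0, -0.156, 0.988], [0.0, 0.988, 0.156], [-1.0, 0.0, 0.0]]
contact_force: [-2.4, -0.1, 4.1]
width: 0.694
```

apply_moves(slide=[[0,0,0],[0,0,0],[0,0,0],[0,0,0],[-0.02,0,0],[-0.04,0,0],[-0.05,0,0],[-0.05,0,0],[0,0.036,0.0098],[0,0.036,0.0098],[0,0.036,0.0098],[0,0.036,0.0098],[0,0,0],[0,0,0],[0,0,0]], turn=[[0,0,0],[0,0,0],[0,0,0],[0,0,0],[0,0,0],[0,0,0],[0,0,0],[0,0,0],[0,0,0],[0,0,0],[0,0,0],[0,0,0],[10.5,0,0],[10.5,0,0],[0,0,0]], gripper=[0.062,0.066,0.072,0.0854,0.0854,0.0854,0.0854,0.0854,0.0854,0.0854,0.0854,0.0854,0.0854,0.0854,0.0854])

```text
time_s: 11.32
tool_pos: [0.5866, 0.2729, 0.1939]
orientation: [[-0.0, 0.206, 0.979], [-0.0, 0.979, -0.206], [-1.0, -0.0, -0.0]]
contact_force: [-0.6, 0.2, -0.6]
width: 0.997
```

```bash
python3 - <<'E'
from h import *
st()
p=snapshot("wrist");cv2.imwrite("pics/w2.png",p["pixels"])
sc=snapshot("scene")
for n,x0 in(("tin_red",[.57,.125,.16]),("tin_green",[.586,.272,-.2])):
    for q in(p,sc):
        for r in finder.silhouettes(q,n)[:1]:
            print(n,round(r["confidence"],2),r["location"],*fit(q,r,x0,.004))
E
```

```text
time_s 11.325
tool_pos [0.5866 0.2729 0.1939]
contact_force [-0.5632  0.1763 -0.5983]
width 0.9971934709215425
[[-0.0001  0.206   0.9786]
 [-0.0004  0.9786 -0.206 ]
 [-1.     -0.0004 -0.    ]]
tin_red 0.79 [176.0, 203.9] [0.5685 0.1249 0.1611] 0.9607230895645029
tin_red 0.64 [350.6, 222.9] [0.5724 0.125  0.1466] 0.9329192546583851
tin_green 0.78 [322.4, 190.2] [ 0.5878  0.2735 -0.2175] 0.9448636099825886
tin_green 0.58 [371.6, 260.2] [ 0.5885  0.2718 -0.3591] 0.8974069898534386
```

View pics/w2.png

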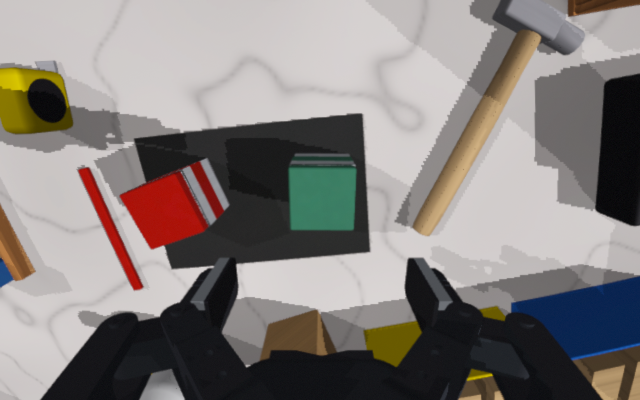

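The wrist view shows the green lid square and centred at about (322,197), the red tin standing on the mat at (176,204), and the hammer handle well clear. I'll grip the green tin.

apply_moves(slide=[[0.03,0.0005,0.001],[0.034,0,0],[0.034,0,0],[0.034,0,0],[0.018,0,0],[0.0085,0,0],[0,0,0],[0,0,0],[0,0,0],[0,0,0],[0,0,0],[0,0,0]], turn=[[0,0,0],[0,0,0],[0,0,0],[0,0,0],[0,0,0],[0,0,0],[0,0,0],[0,0,0],[0,0,0],[0,0,0],[0,0,0],[0,0,0]], gripper=[0.0854,0.0854,0.0854,0.0854,0.0854,0.0854,0.0854,0.055,0.055,0.055,0.05,0.05])

```text
time_s: 13.12
tool_pos: [0.5888, 0.2734, 0.0371]
orientation: [[0.002, 0.208, 0.978], [0.001, 0.978, -0.208], [-1.0, 0.001, 0.002]]
contact_force: [-0.8, -1.0, 3.9]
width: 0.696
```

apply_moves(slide=[[-0.004,0,0],[-0.008,0,0],[-0.012,0,0],[-0.012,0,0],[-0.012,0,0],[-0.008,0,0],[-0.004,0,0],[0,0,0],[0,0,0],[0,0,0],[0,0,0],[0,0,0],[0,0,0],[0,0,0],[0,0,0],[0,0,0],[0,0,0],[0,0,0],[0,0,0]], turn=[[0,0,0],[0,0,0],[0,0,0],[0,0,0],[0,0,0],[0,0,0],[0,0,0],[0,0,0],[0,0,0],[0,0,0],[0,0,0],[0,0,0],[0,0,0],[0,0,0],[0,0,0],[0,0,0],[0,0,0],[0,0,0],[0,0,0]], gripper=[0.05,0.05,0.05,0.05,0.05,0.05,0.05,0.05,0.05,0.05,0.05,0.05,0.05,0.05,0.05,0.05,0.05,0.05,0.05])

```text
time_s: 15.5
tool_pos: [0.5879, 0.2731, 0.0956]
orientation: [[-0.0, 0.208, 0.978], [0.0, 0.978, -0.208], [-1.0, 0.0, -0.0]]
contact_force: [0.6, 0.2, -5.7]
width: 0.694
```

```bash
python3 - <<'E'
from h import *
st();print(readout.get_obs()["moment"])
p=snapshot("wrist");cv2.imwrite("pics/w3.png",p["pixels"])
t=snapshot("top");cv2.imwrite("pics/t3.png",t["pixels"])
st()
# holder channel corners, top view: least squares of holder pose from silhouette
for n in("holder","stop"):
    r=finder.silhouettes(t,n)[0];m=(r["pixels"]*255).astype(np.uint8);ys,xs=np.nonzero(m);print(n,r["confidence"],xs.min(),xs.max(),ys.min(),ys.max())
E
```

```text
time_s 15.5
tool_pos [0.5879 0.2731 0.0956]
contact_force [ 0.6011  0.2162 -5.6935]
width 0.6935896908511322
[[-0.      0.2083  0.9781]
 [ 0.0001  0.9781 -0.2083]
 [-1.      0.0001 -0.    ]]
[-0.0174 -0.0575  0.0206]
time_s 15.6
tool_pos [0.5879 0.2731 0.0956]
contact_force [-0.5615 -0.2736 -4.4738]
width 0.6925417459879376
[[ 0.      0.2082  0.9781]
 [ 0.0001  0.9781 -0.2082]
 [-1.      0.0001  0.    ]]
holder 0.93 368 406 186 278
stop 0.82 373 399 185 223
```

Red weighs about 3.2 N and green about 5.1 N, so green is the heavier tin. I'll move it to where the wrist camera can see the holder.

apply_moves(slide=[[-0.02,0,0],[-0.03,0,0],[-0.035,0,0],[-0.035,0,0],[-0.005,-0.03,-0.003],[-0.005,-0.044,-0.003],[-0.005,-0.05,-0.003],[-0.005,-0.05,-0.003],[-0.005,-0.05,-0.003],[-0.005,-0.044,-0.003],[-0.005,-0.026,-0.003],[0,0,0],[0,0,0]], turn=[[0,0,0],[-3.5,0,0],[-3.6,0,0],[-3.6,0,0],[0,0,0],[0,0,0],[0,0,0],[0,0,0],[0,0,0],[0,0,0],[0,0,0],[0,0,0],[0,0,0]], gripper=[0.05,0.05,0.05,0.05,0.05,0.05,0.05,0.05,0.05,0.05,0.05,0.05,0.05])

```text
time_s: 17.32
tool_pos: [0.5603, -0.0192, 0.2515]
orientation: [[0.001, 0.022, 1.0], [0.001, 1.0, -0.022], [-1.0, 0.001, 0.001]]
contact_force: [0.3, 0.2, -5.5]
width: 0.694
```

```bash
python3 - <<'E'
from h import *
st()
p=snapshot("wrist");cv2.imwrite("pics/w4.png",p["pixels"])
E
```

```text
time_s 17.325
tool_pos [ 0.5603 -0.0192  0.2515]
contact_force [ 0.338   0.2003 -5.4762]
width 0.694043880371179
[[ 0.0014  0.0221  0.9998]
 [ 0.0013  0.9998 -0.0221]
 [-1.      0.0013  0.0014]]
```

View pics/w4.png

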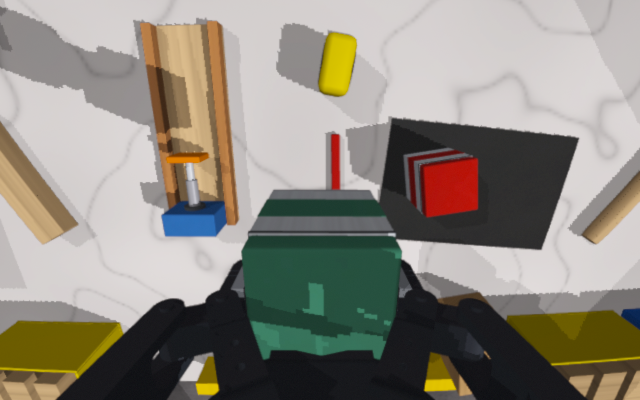

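```bash
python3 - <<'E'
import cv2
i=cv2.imread("pics/w4.png")[10:240,125:250];cv2.imwrite("pics/w4z.png",cv2.resize(i,None,fx=6,fy=2.6,interpolation=cv2.INTER_CUBIC))
E
```

```text
(no output)
```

View pics/w4z.png

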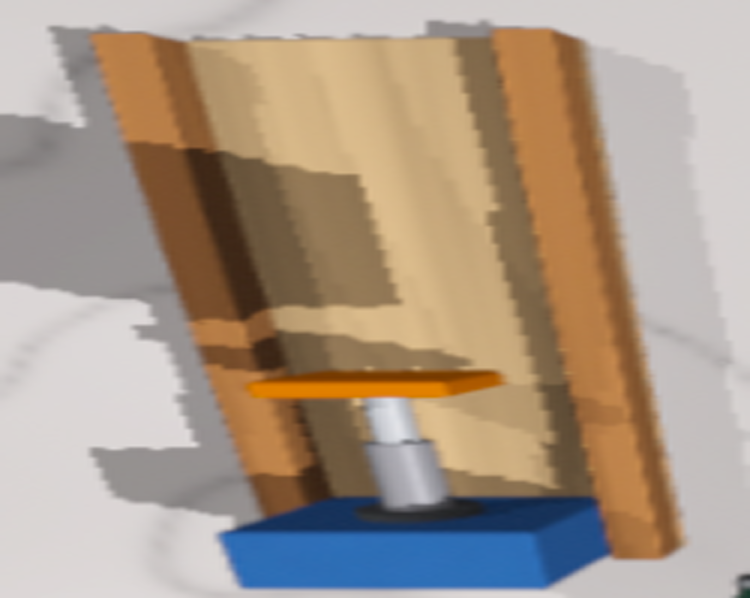

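```bash
python3 - <<'E'
from h import *
from scipy.optimize import least_squares
p=snapshot("wrist");t=snapshot("top")
px=lambda u,v:np.array([125+u/6,10+v/2.6])
C=[(-.125,-.045,(93,37)),(-.125,-.033,(150,36)),(-.125,.033,(493,30)),(-.125,.045,(553,30)),(.125,.033,(612,557)),(.125,.045,(665,556))]
D=[(-.125,.045,(617,411)),(-.125,-.045,(722,411)),(.125,.045,(602,126))]
def W(v,x,y,z):return [v[0]+x*np.cos(v[2])-y*np.sin(v[2]),v[1]+x*np.sin(v[2])+y*np.cos(v[2]),z]
f=lambda v:np.concatenate([proj(p,W(v,x,y,v[3]))-px(*c) for x,y,c in C])
g=lambda v:np.concatenate([proj(t,W(v,x,y,.022))-(180+c[0]/3.2,150+c[1]/3.2) for x,y,c in D])
s=least_squares(f,[.507,-.182,-.02,.022]);print("wrist",s.x,s.fun.round(1))
s=least_squares(lambda v:f([*v,.022]),[.507,-.182,-.02]);print("wrist z fixed",s.x,s.fun.round(1))
q=least_squares(g,[.507,-.182,-.02]);print("top",q.x,q.fun.round(1))
v=s.x
print("x=-80:",W(v,-.08,0,0), "x=-92:",W(v,-.092,0,0))
c,sn=np.cos(v[2]),np.sin(v[2]);
for z in(.021,.038,.055):
  for uv in((265,373),(500,373),(250,385),(445,385),(250,396),(440,396)):
    a=onz(p,px(*uv),z)[:2]-v[:2];print(z,uv,(a@[c,sn]).round(4),(a@[-sn,c]).round(4))
E
```

```text
wrist [ 0.50737835 -0.18176866 -0.01864109  0.0167837 ] [ 0.1 -0.2  0.6 -0.2 -0.6  0.3 -0.3  0.   0.2 -0.1 -0.1  0.3]
wrist z fixed [ 0.50804785 -0.17976308 -0.01975998] [-0.6 -0.9  0.  -0.9 -0.3 -0.4  0.1 -0.6  0.5  1.8  0.3  2.2]
top [ 0.50680807 -0.18165781 -0.02302875] [-0.3  0.6  0.3 -0.1  0.  -0.6]
x=-80: [np.float64(0.42806347256634836), np.float64(-0.1781823830878505), 0] x=-92: [np.float64(0.4160658152298533), np.float64(-0.1779452788153302), 0]
0.021 (265, 373) 0.0248 -0.0329
0.021 (500, 373) 0.0253 0.018
0.021 (250, 385) 0.0308 -0.0372
0.021 (445, 385) 0.0311 0.0054
0.021 (250, 396) 0.0363 -0.0381
0.021 (440, 396) 0.0366 0.0037
0.038 (265, 373) 0.0223 -0.024
0.038 (500, 373) 0.0227 0.0246
0.038 (250, 385) 0.0279 -0.0281
0.038 (445, 385) 0.0283 0.0126
0.038 (250, 396) 0.0332 -0.0289
0.038 (440, 396) 0.0335 0.0109
0.055 (265, 373) 0.0197 -0.0152
0.055 (500, 373) 0.0201 0.0312
0.055 (250, 385) 0.0251 -0.019
0.055 (445, 385) 0.0254 0.0197
0.055 (250, 396) 0.0301 -0.0198
0.055 (440, 396) 0.0304 0.0181
```

The holder fit puts it at (.507,-.181) with yaw -1.1°. The buffer face is at about holder x = 25 mm. I'll move over the open front and descend to just above the rails.

apply_moves(slide=[[0,-0.02,-0.0154],[0,-0.0305,-0.0242],[0,-0.0305,-0.0242],[0,-0.0305,-0.0242],[0,-0.0305,-0.0242],[0,-0.0213,-0.0172],[0,0,0],[0.03,0,0],[0.045,0,0],[0.045,0,0],[0.035,0,0],[0.02,0,0],[0.005,0,0],[0,0,0]], turn=[[0,0,0],[0,0,0],[0,0,0],[0,0,0],[0,0,0],[0,0,0],[0,0,0],[0,0,0],[0,0,0],[0,0,0],[0,0,0],[0,0,0],[0,0,0],[0,0,0]], gripper=[0.05,0.05,0.05,0.05,0.05,0.05,0.05,0.05,0.05,0.05,0.05,0.05,0.05,0.05])

```text
time_s: 19.23
tool_pos: [0.4276, -0.1805, 0.071]
orientation: [[0.001, 0.022, 1.0], [-0.0, 1.0, -0.022], [-1.0, -0.0, 0.001]]
contact_force: [0.1, -0.0, -5.4]
width: 0.695
```

```bash
python3 - <<'E'
from h import *
st()
p=snapshot("wrist");t=snapshot("top");s=snapshot("scene")
a=p["pixels"][60:260,140:500];b=s["pixels"][130:210,270:390]
cv2.imwrite("pics/w5.png",np.vstack([cv2.resize(a,(540,300)),cv2.resize(b,(540,300),interpolation=2)]))
r=finder.silhouettes(s,"tin_green")[:1]
if r:print(r[0]["location"],fit(s,r[0],[.427,-.18,-.02],.039))
E
```

```text
time_s 19.225
tool_pos [ 0.4276 -0.1805  0.071 ]
contact_force [ 0.0708 -0.0409 -5.3892]
width 0.6951038557834577
[[ 0.0007  0.0224  0.9997]
 [-0.      0.9997 -0.0224]
 [-1.     -0.      0.0007]]
[341.7, 155.4] (array([ 0.4317, -0.1779, -0.2984]), np.float64(0.6376306620209059))
```

View pics/w5.png

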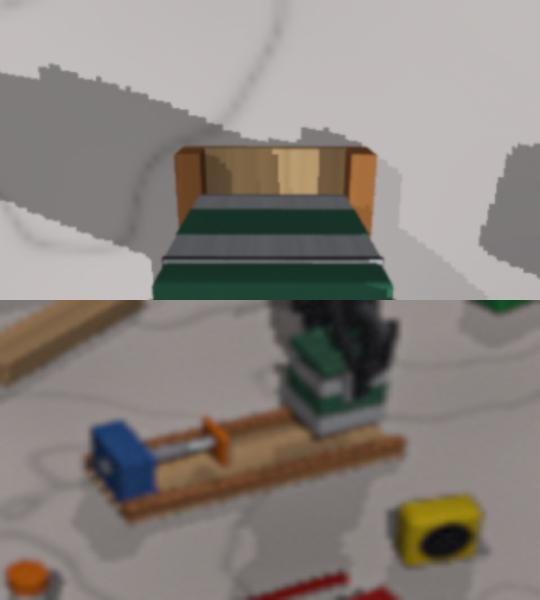

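The wrist crop shows the tin's lower edge centred at column 275 and the rails centred at 276, so it is aligned to under 1 mm. The scene crop shows it hanging above the open front, clear of the buffer. I'll lower it.

apply_moves(slide=[[0.01,0.0005,0],[0.01,0,0],[0.005,0,0],[0.002,0,0],[0.001,0,0],[0.001,0,0],[0,0,0]], turn=[[0,0,0],[0,0,0],[0,0,0],[0,0,0],[0,0,0],[0,0,0],[0,0,0]], gripper=[0.05,0.05,0.05,0.05,0.05,0.05,0.05])

```text
time_s: 20.3
tool_pos: [0.427, -0.1802, 0.0417]
orientation: [[0.0, 0.023, 1.0], [0.0, 1.0, -0.023], [-1.0, 0.0, 0.0]]
contact_force: [-0.2, -0.0, -6.0]
width: 0.692
```

apply_moves(slide=[[0.0006,0,0],[0.0005,0,0],[0,0,0]], turn=[[0,0,0],[0,0,0],[0,0,0]], gripper=[0.05,0.05,0.05])

```text
time_s: 20.68
tool_pos: [0.4271, -0.1802, 0.041]
orientation: [[0.0, 0.023, 1.0], [0.0, 1.0, -0.023], [-1.0, 0.0, 0.0]]
contact_force: [-2.2, 1.1, 5.6]
width: 0.696
```

apply_moves(slide=[[-0.0005,0,0],[0,0,0.004],[0,0,0.008],[0,0,0.01],[0,0,0.01],[0,0,0.01],[0,0,0.008],[0,0,0.005],[0,0,0.003],[0,0,0.001],[0,0,0.001]], turn=[[0,0,0],[0,0,0],[0,0,0],[0,0,0],[0,0,0],[0,0,0],[0,0,0],[0,0,0],[0,0,0],[0,0,0],[0,0,0]], gripper=[0.05,0.05,0.05,0.05,0.05,0.05,0.05,0.05,0.05,0.05,0.05])

```text
time_s: 22.05
tool_pos: [0.4811, -0.182, 0.0414]
orientation: [[-0.012, 0.025, 1.0], [0.002, 1.0, -0.025], [-1.0, 0.002, -0.012]]
contact_force: [-17.0, 1.5, 22.1]
width: 0.691
```

apply_moves(slide=[[-0.001,0,0],[-0.001,0,0],[0,0,0]], turn=[[0,0,0],[0,0,0],[0,0,0]], gripper=[0.05,0.05,0.05])

```text
time_s: 22.42
tool_pos: [0.4873, -0.1813, 0.0426]
orientation: [[0.0, 0.022, 1.0], [0.0, 1.0, -0.022], [-1.0, 0.0, 0.0]]
contact_force: [0.5, 0.0, -6.0]
width: 0.695
```

```bash
python3 - <<'E'
from h import *
st()
p=snapshot("wrist");s=snapshot("scene")
a=p["pixels"][60:260,140:500];b=s["pixels"][130:210,270:390]
cv2.imwrite("pics/w6.png",np.vstack([cv2.resize(a,(540,300)),cv2.resize(b,(540,300),interpolation=2)]))
E
```

```text
time_s 22.425
tool_pos [ 0.4873 -0.1813  0.0426]
contact_force [ 0.5011  0.0436 -6.0392]
width 0.6949116892261504
[[ 0.0001  0.0225  0.9997]
 [ 0.0001  0.9997 -0.0225]
 [-1.      0.0001  0.0001]]
```

View pics/w6.png

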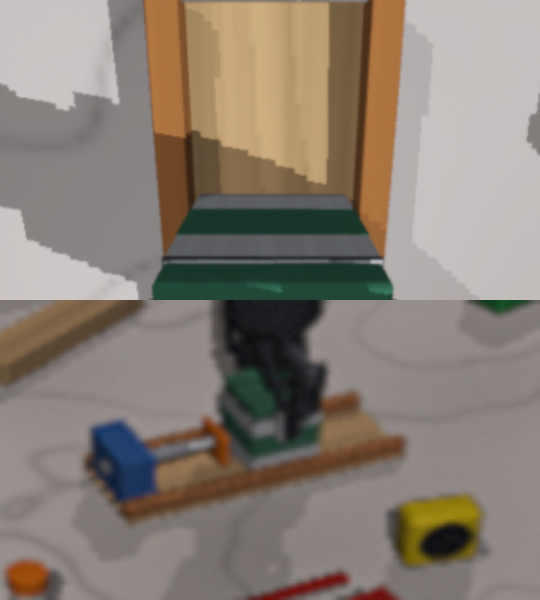

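apply_moves(slide=[[0.001,0,0],[0.0003,0,0],[0,0,0]], turn=[[0,0,0],[0,0,0],[0,0,0]], gripper=[0.05,0.05,0.05])

```text
time_s: 22.9
tool_pos: [0.4869, -0.1815, 0.0416]
orientation: [[-0.0, 0.023, 1.0], [0.0, 1.0, -0.023], [-1.0, 0.0, -0.0]]
contact_force: [-0.8, -0.2, -3.9]
width: 0.688
```

apply_moves(slide=[[0,0,0.002],[0,0,0.002],[0,0,0.002],[0,0,0.002],[0,0,0]], turn=[[0,0,0],[0,0,0],[0,0,0],[0,0,0],[0,0,0]], gripper=[0.05,0.05,0.05,0.05,0.05])

```text
time_s: 23.52
tool_pos: [0.4952, -0.1817, 0.0417]
orientation: [[0.0, 0.023, 1.0], [0.0, 1.0, -0.023], [-1.0, 0.0, 0.0]]
contact_force: [-0.3, -0.2, -5.4]
width: 0.694
```

apply_moves(slide=[[0.0002,0,0.0015],[0,0,0.0015],[0,0,0.0015],[0,0,0.001],[0,0,0.001],[0,0,0]], turn=[[0,0,0],[0,0,0],[0,0,0],[0,0,0],[0,0,0],[0,0,0]], gripper=[0.05,0.05,0.05,0.05,0.05,0.05])

```text
time_s: 24.28
tool_pos: [0.5015, -0.1818, 0.0414]
orientation: [[-0.0, 0.023, 1.0], [0.0, 1.0, -0.023], [-1.0, 0.0, -0.0]]
contact_force: [-0.6, 0.4, -5.8]
width: 0.699
```

apply_moves(slide=[[0,0,0.001],[0,0,0.001],[0,0,0.001],[0,0,0]], turn=[[0,0,0],[0,0,0],[0,0,0],[0,0,0]], gripper=[0.05,0.05,0.05,0.05])

```text
time_s: 24.78
tool_pos: [0.504, -0.1819, 0.0413]
orientation: [[-0.001, 0.023, 1.0], [0.0, 1.0, -0.023], [-1.0, 0.0, -0.001]]
contact_force: [-1.5, 0.3, -3.8]
width: 0.694
```

apply_moves(slide=[[0,0,0.001],[0,0,0.001],[0,0,0.001],[0,0,0]], turn=[[0,0,0],[0,0,0],[0,0,0],[0,0,0]], gripper=[0.05,0.05,0.05,0.05])

```text
time_s: 25.28
tool_pos: [0.5067, -0.182, 0.0412]
orientation: [[-0.002, 0.023, 1.0], [0.0, 1.0, -0.023], [-1.0, 0.0, -0.002]]
contact_force: [-4.0, 0.0, -3.4]
width: 0.694
```

apply_moves(slide=[[0,0,0.001],[0,0,0.001],[0,0,0.001],[0,0,0]], turn=[[0,0,0],[0,0,0],[0,0,0],[0,0,0]], gripper=[0.05,0.05,0.05,0.05])

```text
time_s: 25.78
tool_pos: [0.5084, -0.182, 0.0413]
orientation: [[-0.004, 0.023, 1.0], [0.001, 1.0, -0.023], [-1.0, 0.001, -0.004]]
contact_force: [-7.2, 0.4, -0.3]
width: 0.694
```

apply_moves(slide=[[-0.0005,0,0.001],[0,0,0.001],[0,0,0]], turn=[[0,0,0],[0,0,0],[0,0,0]], gripper=[0.05,0.05,0.05])

```text
time_s: 26.15
tool_pos: [0.5096, -0.182, 0.0413]
orientation: [[-0.006, 0.024, 1.0], [0.001, 1.0, -0.024], [-1.0, 0.001, -0.006]]
contact_force: [-8.3, 0.3, -1.7]
width: 0.692
```

apply_moves(slide=[[-0.0003,0,0],[-0.0003,0,0.001],[0,0,0]], turn=[[0,-0.35,0],[0,0,0],[0,0,0]], gripper=[0.05,0.05,0.05])

```text
time_s: 26.52
tool_pos: [0.5097, -0.182, 0.0412]
orientation: [[-0.001, 0.024, 1.0], [0.001, 1.0, -0.024], [-1.0, 0.001, -0.001]]
contact_force: [-8.2, 0.0, -5.3]
width: 0.694
```

apply_moves(slide=[[0,0,0.001],[0,0,0.001],[0,0,0]], turn=[[0,0,0],[0,-0.05,0],[0,0,0]], gripper=[0.05,0.05,0.05])

```text
time_s: 26.9
tool_pos: [0.5111, -0.182, 0.0412]
orientation: [[-0.002, 0.024, 1.0], [0.002, 1.0, -0.024], [-1.0, 0.002, -0.002]]
contact_force: [-10.2, -0.6, -4.1]
width: 0.699
```

apply_moves(slide=[[0,0,0.0004],[0,0,0],[0,0,0],[0,0,0],[0,0,0],[0,0,0],[0,0,0],[0,0,0],[0,0,0],[0,0,0],[0,0,0],[0,0,0]], turn=[[0,0,0],[0,0,0],[0,0,0],[0,0,0],[0,0,0],[0,0,0],[0,0,0],[0,0,0],[0,0,0],[0,0,0],[0,0,0],[0,0,0]], gripper=[0.05,0.05,0.05,0.05,0.05,0.05,0.05,0.05,0.05,0.05,0.05,0.05])

```text
time_s: 28.4
tool_pos: [0.5113, -0.182, 0.0412]
orientation: [[-0.002, 0.024, 1.0], [0.002, 1.0, -0.024], [-1.0, 0.002, -0.002]]
contact_force: [-9.9, 0.2, -2.9]
width: 0.697
```

```bash
python3 - <<'E'
from h import *
F=[]
for i in range(4): snapshot("wrist");F.append(readout.get_obs()["contact_force"])
print(np.mean(F,0),np.std(F,0));st()
E
```

```text
[-10.32811781  -0.5322454   -3.28415791] [0.38487533 0.49421225 0.46642166]
time_s 28.6
tool_pos [ 0.5113 -0.182   0.0412]
contact_force [-9.8197 -0.8764 -3.2084]
width 0.700464004555264
[[-0.0021  0.0237  0.9997]
 [ 0.0017  0.9997 -0.0237]
 [-1.      0.0016 -0.0021]]
```

apply_moves(slide=[[0,0,-0.001],[0,0,-0.001],[0,0,-0.001],[0,0,-0.001],[0,0,-0.001],[0,0,-0.001],[0,0,-0.001],[0,0,-0.001],[0,0,0]], turn=[[0,0.05,0],[0,0.05,0],[0,0.05,0],[0,0.05,0],[0,0.04,0],[0,0.04,0],[0,0.04,0],[0,0,0],[0,0,0]], gripper=[0.05,0.05,0.05,0.05,0.05,0.05,0.05,0.05,0.05])

```text
time_s: 29.72
tool_pos: [0.5071, -0.1819, 0.0421]
orientation: [[-0.0, 0.023, 1.0], [0.0, 1.0, -0.023], [-1.0, 0.0, -0.0]]
contact_force: [-4.7, 0.6, -7.3]
width: 0.696
```

apply_moves(slide=[[0.0002,0,-0.0007],[0.0002,0,-0.0007],[0.0001,0,-0.0007],[0.0001,0,-0.0007],[0,0,0]], turn=[[0,0,0],[0,0,0],[0,0,0],[0,0,0],[0,0,0]], gripper=[0.05,0.05,0.05,0.05,0.05])

```text
time_s: 30.35
tool_pos: [0.5056, -0.1818, 0.0422]
orientation: [[0.003, 0.023, 1.0], [-0.0, 1.0, -0.023], [-1.0, 0.0, 0.003]]
contact_force: [-2.9, 0.4, -6.5]
width: 0.697
```

```bash
python3 - <<'E'
from h import *
F=[]
for i in range(4): snapshot("wrist");F.append(readout.get_obs()["contact_force"])
print(np.mean(F,0),np.std(F,0));st()
E
```

```text
[-3.40401439  0.89651173 -5.73190625] [0.37346946 0.3054626  0.46572549]
time_s 30.55
tool_pos [ 0.5055 -0.1819  0.0422]
contact_force [-3.6294  0.887  -5.2997]
width 0.6970252140044141
[[ 0.0023  0.0228  0.9997]
 [ 0.      0.9997 -0.0228]
 [-1.      0.0001  0.0023]]
```

apply_moves(slide=[[0.0002,0,-0.0006],[0.0002,0,-0.0005],[0.0002,0,-0.0004],[0,0,0]], turn=[[0,0.06,0],[0,0.06,0],[0,0,0],[0,0,0]], gripper=[0.05,0.05,0.05,0.05])

```text
time_s: 31.05
tool_pos: [0.5041, -0.1821, 0.0416]
orientation: [[0.001, 0.023, 1.0], [-0.0, 1.0, -0.023], [-1.0, -0.0, 0.001]]
contact_force: [-1.8, 0.3, -3.4]
width: 0.696
```

```bash
python3 - <<'E'
from h import *
F=[]
for i in range(4): snapshot("wrist");F.append(readout.get_obs()["contact_force"])
print(np.mean(F,0),np.std(F,0));st()
E
```

```text
[-1.53813479  0.36772581 -4.53022711] [0.55286723 0.40382728 0.33435216]
time_s 31.25
tool_pos [ 0.5039 -0.1821  0.0415]
contact_force [-0.9178  0.4719 -3.9997]
width 0.6976083164467399
[[ 0.0001  0.0232  0.9997]
 [-0.0003  0.9997 -0.0232]
 [-1.     -0.0003  0.0001]]
```

apply_moves(slide=[[0.0003,0,0],[0,0,0],[0,0,0],[0,0,0],[0,0,0],[0,0,0],[0,0,0],[0,0,0],[0,0,0]], turn=[[0,0,0],[0,0,0],[0,0,0],[0,0,0],[0,0,0],[0,0,0],[0,0,0],[0,0,0],[0,0,0]], gripper=[0.05,0.05,0.06,0.062,0.066,0.07,0.08,0.0854,0.0854])

```text
time_s: 32.38
tool_pos: [0.5035, -0.1819, 0.041]
orientation: [[-0.001, 0.023, 1.0], [0.0, 1.0, -0.023], [-1.0, 0.0, -0.001]]
contact_force: [0.7, 1.0, -0.9]
width: 1.004
```

```bash
python3 - <<'E'
from h import *
st()
s=snapshot("scene");p=snapshot("wrist")
a=p["pixels"][60:260,140:500];b=s["pixels"][130:210,270:390]
cv2.imwrite("pics/w7.png",np.vstack([cv2.resize(a,(540,300)),cv2.resize(b,(540,300),interpolation=2)]))
E
```

```text
time_s 32.375
tool_pos [ 0.5035 -0.1819  0.041 ]
contact_force [ 0.6876  1.0472 -0.8651]
width 1.0040618637384406
[[-0.0007  0.0231  0.9997]
 [ 0.0001  0.9997 -0.0231]
 [-1.      0.0001 -0.0007]]
```

View pics/w7.png

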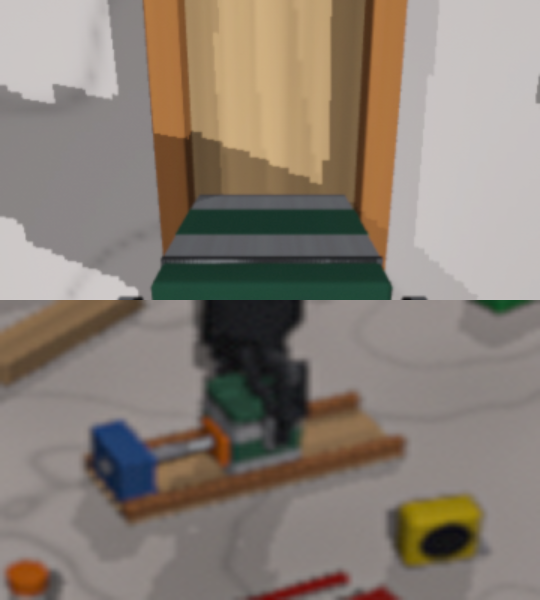

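The tin stands square in the channel with its face against the orange buffer, and the fingers are open on both sides. I'll retreat upward.

apply_moves(slide=[[-0.01,0,0],[-0.02,0,0],[-0.03,0,0],[-0.04,0,0],[-0.05,0,0],[-0.05,0,0],[0,0.04,0],[0,0.05,0.01],[0,0.05,0.02],[0,0.02,0.02],[0,0,0],[0,0,0]], turn=[[0,0,0],[0,0,0],[0,0,0],[0,0,0],[0,0,0],[0,0,0],[0,0,0],[0,0,0],[0,0,0],[0,0,0],[0,0,0],[0,0,0]], gripper=[0.0854,0.0854,0.0854,0.0854,0.0854,0.0854,0.0854,0.0854,0.0854,0.0854,0.0854,0.0854])

```text
time_s: 33.98
tool_pos: [0.5568, -0.0243, 0.2412]
orientation: [[-0.001, 0.024, 1.0], [-0.001, 1.0, -0.024], [-1.0, -0.001, -0.001]]
contact_force: [0.0, -0.4, 0.7]
width: 0.996
```

```bash
python3 - <<'E'
from h import *
st()
p=snapshot("wrist");s=snapshot("scene")
for q,n,x0,z in((p,"tin_green",[.504,-.182,-.02],.008),(p,"tin_red",[.57,.125,.155],.004),(s,"tin_red",[.57,.125,.155],.004)):
    r=finder.silhouettes(q,n)
    if r:print(n,fit(q,r[0],x0,z))
cv2.imwrite("pics/w8.png",np.vstack([cv2.resize(p["pixels"],(480,300)),cv2.resize(s["pixels"][130:210,270:398],(480,300),interpolation=2)]))
E
```

```text
time_s 33.975
tool_pos [ 0.5568 -0.0243  0.2412]
contact_force [ 0.0256 -0.4488  0.677 ]
width 0.9959220681160131
[[-0.0011  0.0244  0.9997]
 [-0.0006  0.9997 -0.0244]
 [-1.     -0.0006 -0.0011]]
tin_green (array([ 0.5014, -0.1815, -0.0344]), np.float64(0.9658622719246616))
tin_red (array([0.5685, 0.123 , 0.1396]), np.float64(0.9655384615384616))
tin_red (array([0.5709, 0.1256, 0.033 ]), np.float64(0.9540372670807453))
```

View pics/w8.png

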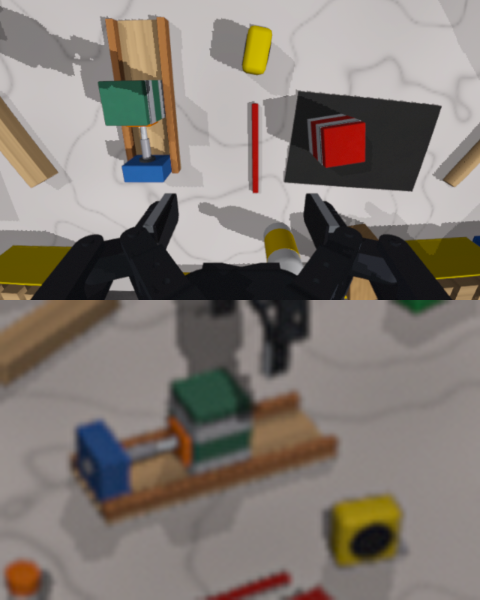

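```bash
python3 -c "
from plant import arm;print(arm.hand_in())"
```

```text
the job is handed in; nothing more can be done
None
```

I lifted and weighed both tins. Red read about 3.2 N (0.33 kg) and went back on the mat. Green read about 5.1 N (0.52 kg), so it went into the open front of the holder. I slid it back until the hand read about 10.3 N, which I put at 9.5–10 N on the buffer after floor friction, and held that for over a second. I then eased off to about 1.5 N, let go slowly and drew back clear. I handed in after about 34 s.

**Last checks:**
- The final pictures show green upright in the channel against the orange buffer. Any gap under a millimetre would not show.
- Red is upright on the mat where it started, and the tape and pencil have not visibly moved.
- The last wrist-camera position for green is about 2 mm forward of where the hand released it. Red's wrist fit was off by a similar amount, so I took this as camera error.

**One disagreement:** early in the slide the tin rubbed hard on the channel floor. The hand read 17 N along the channel and 22 N vertically before I eased the downward pressure. This was about 20 mm before the buffer, so the buffer was not loaded.

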